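Zero the carton number stamp

TASK

The big carton number stamp is lying in its wooden rest and must be zeroed for the next batch of glue cartons. With a fingertip, flick the top edge of its middle thumbwheel towards the stamp's handle, click by click, until the wheel's flat pad stands at the very top in line with the pads of the two outer wheels, and do not run it past that click. Leave the outer wheels on their clicks, the stamp lying in its rest (do not lift it), and everything around it undisturbed.

Things in the scene. Friction and masses are not known exactly. Their poses are not given: they have to be found in the camera images.
- stamp: Loose carton number stamp, 0.9 kg, 217 mm long, lying in a fixed wooden rest that leaves it 2 to 4 mm of play. Origin mid-way between its side plates at their lower edge under the axle. Axes: x level, from the black printing end to the dark wooden handle (34 mm thick, x = +67 to +167 mm); y level, along the wheels' axle; z up. Steel side plates 118 mm apart, 40 mm high.
- stamp_mid (a point): Point fixed in the stamp's frame: on the axle, at the mid-width of the MIDDLE thumb disc, about 44 mm above the table; axes as stamp. Three equal white discs, 59 mm across their ribs, 12 mm wide, sit at y = -36, 0, +36 mm from here; black rubber bands on 47 mm drums between them. Each disc's top is 29.5 mm above this point, 9.5 mm above the side plates; nothing of stamp or rest is higher.
- wheel_mid (a joint): Turn of the middle thumbwheel, rad: 0 with its pad at the very top, growing as its top edge moves to the handle (+x). Rests at clicks every 0.785 rad (23 mm of rim). Starts 2 to 5 clicks short: about -1.57, -2.36, -3.14 or -3.93. 2 N along the rim takes it over half-way, then it snaps on by itself; released sooner it snaps back. A fingertip kept pressed on its top with 5 N or more drags it.
- wheel_a (a joint): Turn of the outer thumbwheel at y = -36 mm, rad. 0 = pad at the top, where it starts and must stay.
- wheel_b (a joint): Turn of the outer thumbwheel at y = +36 mm, rad. 0 = pad at the top, where it starts and must stay.
- pad_mid (a point): Middle of the flat pad on the middle disc's rim: 15.5 mm long round the rim and as wide as the disc, flush with the tops of the small round ribs that go round the rest of the rim; moves with the wheel, 29.5 mm from the axle.
- rest: The fixed wooden stamp rest: board 320 x 250 x 10 mm, origin under its centre, x parallel to the stamp's x. The stamp, the ink tin, the marker and the cap lie on it.
- ink_tin: Bystander: closed flat ink-pad tin, 120 x 80 x 19 mm, on the rest beside the stamp. Origin under its centre.
- marker: Bystander: marker pen, 132 mm long, 18 mm thick, lying in a groove on the rest. Origin under its middle.
- bottle0: Bystander: yellow glue bottle with red spout cap, 39 mm in diameter, 135 mm tall, upright. Origin under its centre.
- bottle1: Bystander: a second such bottle.
- bottle2: Bystander: a third such bottle.
- cap: Bystander: loose red spout cap standing on the rest beside the stamp's handle, 29 mm in diameter, 52 mm tall. Origin under its centre.
- tape: Bystander: roll of packing tape lying flat, 110 mm in diameter, 48 mm high. Origin under its centre.
- label_roll: Bystander: roll of blank labels lying flat, 80 mm in diameter, 40 mm high. Origin under its centre.

How it is judged:
By the outcome, as a careful person would: the job done as asked, in the order asked, and still so for the second after the job is handed in, with the robot touching nothing.
It also fails if it takes over 48 s, if anything falls off the work surface, if the arm or the gripper's body presses on something with over 40 N, if the wrist force passes 120 N, or if a joint passes its speed limit or range.

ROBOT

A 6-joint arm with a two-finger parallel gripper is mounted at the origin on the work surface. World frame = base frame: x ahead of the robot, y to its left, z up, the work surface at z = 0. Lengths are in m, angles in degrees, forces in N, time in s.
With the tool pointing down it reaches from about 0.4 to 0.825 m from the base axis. Payload 7 kg.
Tool frame: the origin (TCP) lies at the very end of the fingers, on their centre line; the grasp point (between the pads) lies r.pinch_z behind it (r.pinch_z is the distance from the TCP to the grasp point, in m); z points along the fingers, y is the direction in which the jaws open and shut (so a half turn about z gives the same grasp; the last joint's range is limited). The gripper opens to 88 mm and grips with 3 to 60 N. Pads are 19 mm wide; open, the fingers measure 130 mm over their backs; the gripper's body (78 mm by 193 mm) begins 47 mm behind the grasp point.
Start: joints at [90.533, 20.546, 0.682, 0, -70.136, -16.507], TCP at [0.186, 0.649, 0.227] pointing down, gripper open.
Joint ranges: [-176.03, 176.03], [-82.01, 121.73], [-58.28, 71.71], [-173.87, 95.51], [-174.79, -0.11], [-173.66, 173.66]. Speed limits (degrees/s): [136.94, 136.94, 172.46, 180, 180, 180].

INTERFACE

Orientations are given as [roll, pitch, yaw] about the fixed x, y, z axes, in that order (R = Rz(yaw) Ry(pitch) Rx(roll)).
In Python, from plant import r gives the robot as it stands. The module is installed in compiled form; this text tells all that it offers.
- The arm moves only by the tool servo_tool, never from a script. Its argument "steps" is a list of rows, each a list of 5 numbers: the finger opening in cm, from 0 to 8.76, then the shift along the tool's x, y, z in cm, then the turn about the tool's z in degrees. In form: [[fingers, x, y, z, spin], ...]. A call has 1 to 8 rows; each row shifts and turns the commanded pose from where the row before left it, along the tool's axes as they then stand; what a row does not reach is not made up. A row lasts 1/8 s, in which the tool goes at most 62.5 mm and 10.7 degrees, less where a joint would pass 70% of its speed; a pose out of reach is approached as far as the arm can. A call with a gripper value outside its range is refused whole. The fingers move at their own pace and stop on an object; "squeeze" is the grip in N (left out, the last holds). Time passes only in rows, so rows that do not move let the fingers close. It gives the time, the measured TCP pose, the force and the opening at its end, in the units of the state.
- r.get_state(): the state, without advancing time (a new reading comes with each control period).
- r.capture(name): name is "scene" or "top" or "wrist"; returns the picture (400x640x3 uint8, red, green, blue); there is no depth.
- r.calibration(name): a dict with "K" (3x3 intrinsics, pixels), "rvec" (rotation vector, rad) and "tvec" (3), from world to camera coordinates, as OpenCV has them; the wrist camera has in their place "tool_from_camera" (4x4, takes a point from camera to tool coordinates, whose origin is the TCP and whose axes are the flange's). Camera axes: x right, y down, z forward; pixel columns grow to the right and rows downward; lengths in m; the calibration is good to about 2 mm. A picture is of the moment at which its call begins: read the wrist's pose just before it. calibration takes no time and is no camera call.
- r.close_job(): hands the job in, once; it reports no verdict.
The state is a dict: "time_s": time; "joints": joint angles; "qd": joint speeds; "joint_torque": joint torques, N m; "tcp_pos": TCP position; "eef_rot": TCP orientation; "contact_force": force on the tool from outside, world axes, zero at the start; "moment": the same for the moment, N m; "gripper_width": finger opening in m.
Only numpy, scipy, OpenCV 4.12 (cv2) and the standard library are available. Lean on these libraries where they do the work, as an engineer would, in place of code of your own. Each camera call takes 0.05 s, during which the arm holds its last target.

## Working session

There is one attempt and no reset: what is moved stays moved. The work goes in short steps, Python scripts to look and compute and a tool call to move; the robot and the scene stay as the last step left them, time stands still between calls to the robot, and variables do not carry over. Pictures are saved under pics/ and viewed, and the job is handed in when it is done.

Besides the shell and the picture viewer there is one more tool, called after "Call:" as name([rows], argument=value, ...), one row to a line, values as JSON. servo_tool: Moves the arm, as the interface text tells. Its arguments: {"type":"object","properties":{"steps":{"type":"array","items":{"type":"array","items":{"type":"number"}}},"squeeze":{"type":"number"}},"required":["steps"]}

```bash
mkdir -p pics; python3 - <<'E'
from plant import r
import cv2,numpy as np
for n in ["scene","top","wrist"]:
    cv2.imwrite(f"pics/{n}0.png",r.capture(n)[:,:,::-1])
    print(n,r.calibration(n))
print(r.get_state(), r.pinch_z)
E
```

```text
scene {'K': array([[456.90125454,   0.        , 322.34777559],
       [  0.        , 456.90125454, 201.64802083],
       [  0.        ,   0.        ,   1.        ]]), 'rvec': array([ 1.40192264,  1.88338001, -1.04747012]), 'tvec': array([ 0.13358671, -0.20625204,  1.61442043])}
top {'K': array([[461.70244212,   0.        , 321.26271174],
       [  0.        , 461.70244212, 201.054236  ],
       [  0.        ,   0.        ,   1.        ]]), 'rvec': array([ 2.14768468, -2.10202108,  0.23091224]), 'tvec': array([-0.02867177,  0.55251708,  1.3953103 ])}
wrist {'K': array([[315.66754931,   0.        , 316.47346354],
       [  0.        , 315.66754931, 197.695982  ],
       [  0.        ,   0.        ,   1.        ]]), 'tool_from_camera': array([[ 9.18228895e-04, -9.51884394e-01, -3.06455964e-01,
         8.35923166e-02],
       [ 9.99999561e-01,  8.17407544e-04,  4.57328372e-04,
        -6.58063210e-04],
       [-1.84824324e-04, -3.06456249e-01,  9.51884727e-01,
        -1.58099231e-01],
       [ 0.00000000e+00,  0.00000000e+00,  0.00000000e+00,
         1.00000000e+00]])}
{'time_s': 0.15, 'joints': array([ 9.05322338e+01,  2.05794325e+01,  6.48620482e-01, -1.33336884e-02,
       -7.01360868e+01, -1.65071654e+01]), 'qd': array([ 0.00788721, -0.10341183,  0.12291218, -0.09093099, -0.07750853,
       -0.00082845]), 'joint_torque': array([ 2.27004653e-04, -5.83279181e+01,  2.93293995e+01,  7.00110868e+00,
        8.87788658e-03, -1.01622581e-04]), 'tcp_pos': array([0.1857004 , 0.64859478, 0.22589231]), 'eef_rot': array([ 1.79932296e+02, -6.99003558e-03, -1.59794654e+01]), 'contact_force': array([0.97218224, 0.92301296, 0.0335986 ]), 'moment': array([ 0.04217118, -0.02054511,  0.0138748 ]), 'gripper_width': 0.0877014926018327} 0.0188
```

View pics/scene0.png

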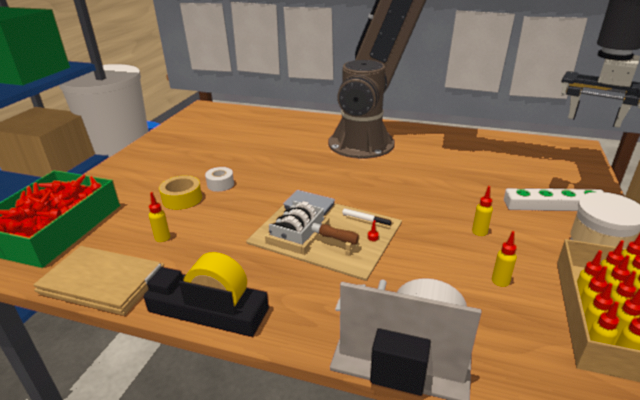

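View pics/top0.png

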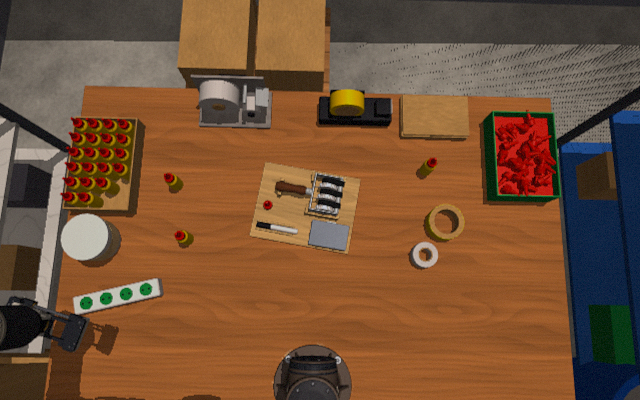

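View pics/wrist0.png

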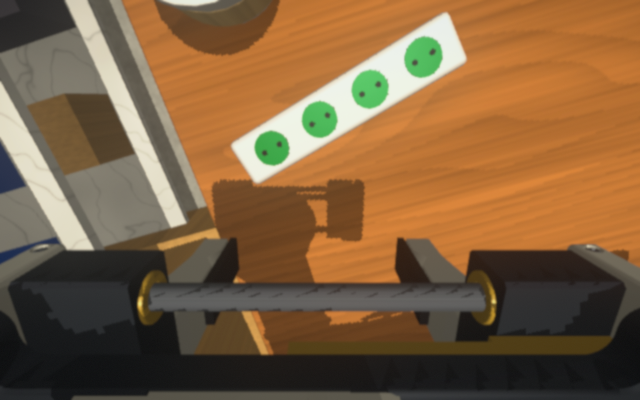

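The top view shows the stamp at about (325,195), with its handle towards image left (world +y). I'll zoom in and turn pixels into positions.

```bash
cat > h.py <<'E'
from plant import r
import cv2,numpy as np
from scipy.spatial.transform import Rotation as Ro
def cam(n):
    c=r.calibration(n)
    if n=="wrist":
        s=r.get_state(); T=np.eye(4); T[:3,:3]=Ro.from_euler('xyz',s['eef_rot'],degrees=True).as_matrix(); T[:3,3]=s['tcp_pos']
        W=T@c['tool_from_camera']; return c['K'],W[:3,:3],W[:3,3]
    R=cv2.Rodrigues(c['rvec'])[0]; return c['K'],R.T,-R.T@c['tvec']
def ray(C,uv):
    K,R,o=C; d=R@np.linalg.inv(K)@np.array([uv[0],uv[1],1.]); return o,d
def onz(C,uv,z):
    o,d=ray(C,uv); return o+d*(z-o[2])/d[2]
def proj(C,P):
    K,R,o=C; p=K@R.T@(np.array(P)-o); return p[:2]/p[2]
E
python3 - <<'E'
from h import *
im=cv2.imread("pics/top0.png"); c=im[155:260,240:370]; cv2.imwrite("pics/topz.png",cv2.resize(c,None,fx=5.5,fy=5.5,interpolation=cv2.INTER_CUBIC))
im=cv2.imread("pics/scene0.png"); c=im[185:280,240:410]; cv2.imwrite("pics/scz.png",cv2.resize(c,None,fx=4.5,fy=4.5,interpolation=cv2.INTER_CUBIC))
C=cam("top");print(onz(C,(325,195),.07),C[2],cam("scene")[2])
E
```

```text
[ 0.56956563 -0.02783269  0.07      ] [0.2665674  0.00609047 1.47712314] [1.44498053 0.3143976  0.69276551]
```

View pics/topz.png

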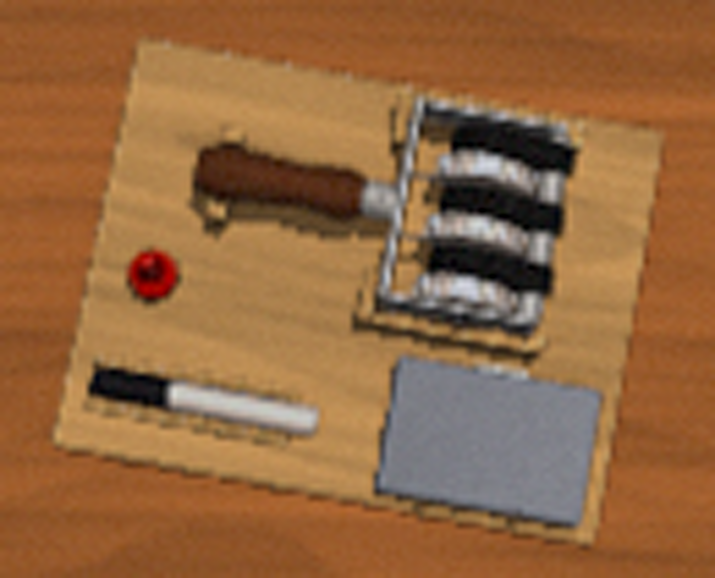

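View pics/scz.png

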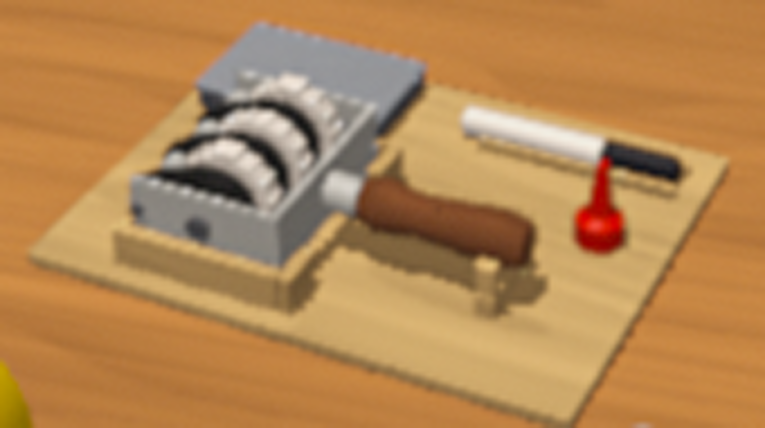

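```bash
cat > m1.py <<'E'
from h import *
C=cam("top")
f=lambda p:(p[0]/5.5+240-.5+.09,p[1]/5.5+155-.5+.09)
cs=[onz(C,f(p),.01)[:2] for p in [(140,40),(662,130),(590,543),(55,443)]]
a,b,c,d=cs
print(cs,[np.linalg.norm(x-y) for x,y in [(a,b),(b,c),(c,d),(d,a)]])
u=(a-b)+(d-c); yaw=np.degrees(np.arctan2(u[1],u[0])); print("yaw",yaw)
# plates corner outer upper edge z~.055
print([onz(C,f(p),.055)[:2] for p in [(418,98),(575,127),(537,332),(380,308)]])
# mid disc visible top
S=cam("scene"); g=lambda p:(p[0]/4.5+240,p[1]/4.5+185)
print("scene middisc top",onz(S,g((262,118)),.0735))
u/=np.linalg.norm(u)
print('tool to go', )
s=r.get_state(); R=Ro.from_euler('xyz',s['eef_rot'],degrees=True).as_matrix(); print(R)
E
python3 m1.py
```

```text
[array([0.68926617, 0.16997918]), array([ 0.64147455, -0.14293401]), array([ 0.39490771, -0.10204924]), array([0.44607476, 0.20854802])] [np.float64(0.316541790823986), np.float64(0.2499335374109133), np.float64(0.3147836194038421), np.float64(0.24623083022632367)]
yaw 80.98168545855401
[array([0.64557617, 0.00306053]), array([ 0.63052462, -0.08800494]), array([ 0.50992882, -0.06755595]), array([0.52171988, 0.02195924])]
scene middisc top [ 0.57289782 -0.02441829  0.0735    ]
tool to go
[[ 9.61360414e-01 -2.75292772e-01 -2.08015296e-04]
 [-2.75292824e-01 -9.61359711e-01 -1.16957905e-03]
 [ 1.21999135e-04  1.18165212e-03 -9.99999294e-01]]
```

Call:
servo_tool([
  [0,3.5,3.4,0,0],
  [0,3.5,3.4,0,0],
  [0,3.5,3.4,0,0],
  [0,3.5,3.4,0,0],
  [0,3.5,3.4,0,0],
  [0,3.5,3.4,0,0],
  [0,3.5,3.4,0,0],
  [0,3.5,3.4,0,0],
])

```text
time_s: 1.15
tcp_pos: [0.3805, 0.3088, 0.2266]
eef_rot: [-180.0, 0.0, -16.0]
contact_force: [0.7, 0.1, -0.9]
gripper_width: 0.0131
```

Call:
servo_tool([
  [0,3.5,3.4,0.4,0],
  [0,3.5,3.4,0.4,0],
  [0,3.5,3.4,0.4,0],
  [0,3.5,3.4,0.4,0],
  [0,3.5,3.4,0.4,0],
  [0,3.5,3.4,0.4,0],
  [0,3.5,3.4,0.4,0],
  [0,3.5,3.4,0.4,0],
])

```text
time_s: 2.15
tcp_pos: [0.575, -0.0297, 0.1943]
eef_rot: [180.0, 0.0, -16.0]
contact_force: [1.0, 0.9, 0.8]
gripper_width: 0.0006
```

Call:
servo_tool([
  [0,0,0,0,10.4],
  [0,0,0,0,10.4],
  [0,0,0,0,10.4],
  [0,0,0,0,10.4],
  [0,0,0,0,10.4],
  [0,0,0,0,10.4],
  [0,0,0,0,10.4],
  [0,0,0,0,10.2],
])

```text
time_s: 3.15
tcp_pos: [0.5742, -0.0282, 0.1943]
eef_rot: [180.0, -0.0, -99.3]
contact_force: [-0.5, 0.1, -1.0]
gripper_width: 0.0005
```

```bash
python3 - <<'E'
from h import *
s=r.get_state();print(s)
np.save("pics/p1.npy",np.r_[s['tcp_pos'],s['eef_rot']])
cv2.imwrite("pics/w1.png",r.capture("wrist")[:,:,::-1])
E
```

```text
{'time_s': 3.15, 'joints': array([ 1.66714469e+01,  1.25528490e+01, -1.48869049e+01, -5.83785888e-03,
       -6.25883576e+01, -2.59861421e+01]), 'qd': array([ 1.06354950e-04, -1.64725307e-02,  5.90360267e-02, -3.70831489e-02,
        1.56259398e-01, -8.09938024e+01]), 'joint_torque': array([ 7.06563573e-03, -4.55638218e+01,  2.76599443e+01,  6.60306484e+00,
       -3.59680300e-03,  2.33053230e+00]), 'tcp_pos': array([ 0.57423208, -0.02821426,  0.19432688]), 'eef_rot': array([ 1.79972460e+02, -7.65995705e-03, -9.93173823e+01]), 'contact_force': array([-0.52472918,  0.09933959, -0.99174638]), 'moment': array([ 0.08332859, -0.0446693 , -0.04730791]), 'gripper_width': 0.0004688748242274038}
```

View pics/w1.png

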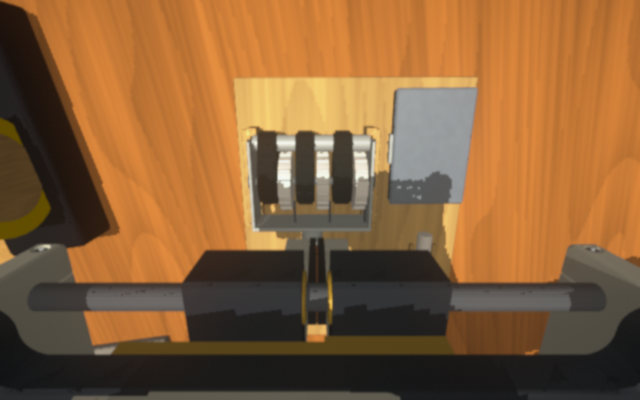

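```bash
python3 - <<'E'
from h import *
s=r.get_state()
im=r.capture("wrist")[:,:,::-1]; s2=r.get_state(); print(s['tcp_pos'],s2['tcp_pos'],s2['eef_rot'])
C=cam("wrist")
cv2.imwrite("pics/w2.png",im)
cv2.imwrite("pics/w2z.png",cv2.resize(im[115:245,235:395],None,fx=4.5,fy=4.5,interpolation=cv2.INTER_CUBIC))
print(proj(C,s2['tcp_pos']))
a=np.radians(80.8);X=np.array([np.cos(a),np.sin(a)])
for p in [(285,180),(322,180),(361,180)]: print(onz(C,p,.0735))
E
```

```text
[ 0.57417911 -0.02822859  0.19430154] [ 0.57422909 -0.02821791  0.19431345] [ 1.79970838e+02 -5.88462039e-03 -9.91014977e+01]
[316.78565231 252.27227744]
[ 0.60100959 -0.04269985  0.0735    ]
[ 0.56770485 -0.03738565  0.0735    ]
[ 0.53258996 -0.03178262  0.0735    ]
```

View pics/w2z.png

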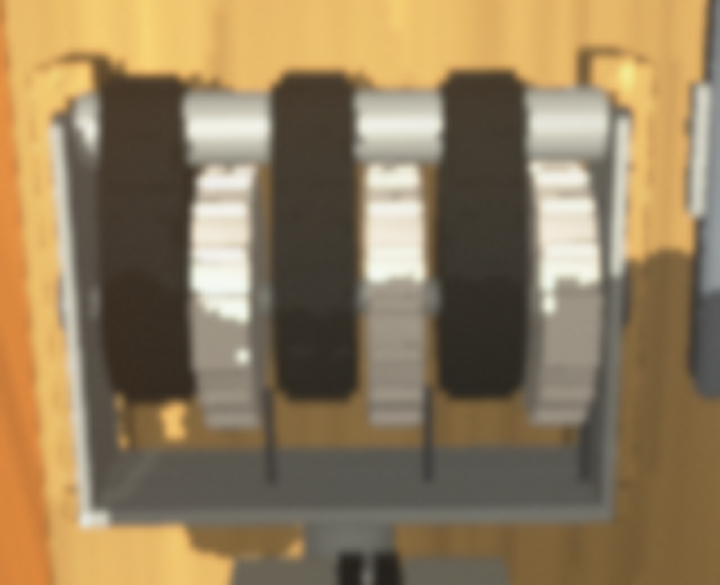

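```bash
python3 - <<'E'
from h import *
C=cam("wrist");o=C[2]
def unit(v):return v/np.linalg.norm(v)
a=np.radians(80.9);X=np.array([np.cos(a),np.sin(a),0]);Y=np.array([-np.sin(a),np.cos(a),0])
print("cam",o)
for nm,c in [("a",227),("m",395),("b",566)]:
    u=235+c/4.5-.4
    d1=unit(ray(C,(u,151.5))[1]);d2=unit(ray(C,(u,209.4))[1]);b=unit(d1+d2)
    half=np.degrees(np.arccos(d1@d2))/2
    P=o+b*(.044-o[2])/b[2]
    print(nm,P,"half",half,"exp",np.degrees(np.arcsin(.0295/np.linalg.norm((P-o)-((P-o)@Y)*Y))),"yv",P@Y)
# plate corners zoomed near-top edges
for p in [(60,120),(622,115),(612,520),(85,520)]:
    print(onz(C,(235+p[0]/4.5,115+p[1]/4.5),.064))
E
```

```text
cam [ 0.56157338 -0.10992848  0.35242042]
a [ 0.60525172 -0.03497699  0.044     ] half 5.199167967185675 exp 5.308459302682855 yv -0.6031658007759305
m [ 0.5680709  -0.02904281  0.044     ] half 5.223679407464507 exp 5.308548098756912 yv -0.5655144087011044
b [ 0.53021499 -0.02300512  0.044     ] half 5.175328793924308 exp 5.308656166097516 yv -0.5271800448126678
[ 0.62848813 -0.08093111  0.064     ]
[ 0.51641896 -0.06407939  0.064     ]
[0.52773548 0.0239448  0.064     ]
[0.64254309 0.00560182 0.064     ]
```

Call:
servo_tool([
  [0,0.5,0.57,2,0],
  [0,0.5,0,3,0],
  [0,0,0,3,0],
  [0,0,0,2.5,0],
  [0,0,0,0,0],
])

```text
time_s: 3.88
tcp_pos: [0.5658, -0.0375, 0.0878]
eef_rot: [179.8, -0.1, -98.8]
contact_force: [0.5, 0.5, -0.2]
gripper_width: 0.0005
```

```bash
python3 - <<'E'
from h import *
im=r.capture("wrist")[:,:,::-1]; s2=r.get_state(); print(s2['tcp_pos'],s2['eef_rot'],s2['contact_force'])
cv2.imwrite("pics/w3.png",im)
cv2.imwrite("pics/w3z.png",cv2.resize(im[160:350,210:430],None,fx=3.6,fy=3.1,interpolation=cv2.INTER_CUBIC))
im=r.capture("scene")[:,:,::-1]
cv2.imwrite("pics/s3z.png",cv2.resize(im[175:265,240:370],None,fx=6,fy=6,interpolation=cv2.INTER_CUBIC))
E
```

```text
[ 0.56691241 -0.03734624  0.08924123] [ 1.79913455e+02 -5.12998720e-02 -9.88069757e+01] [ 0.86254658 -0.36064921  0.01260359]
```

View pics/w3.png

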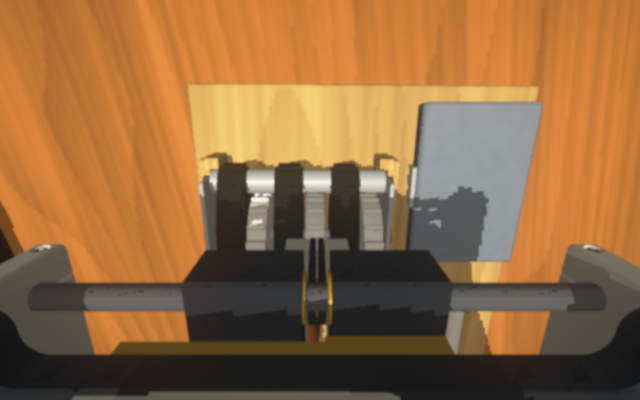

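View pics/s3z.png

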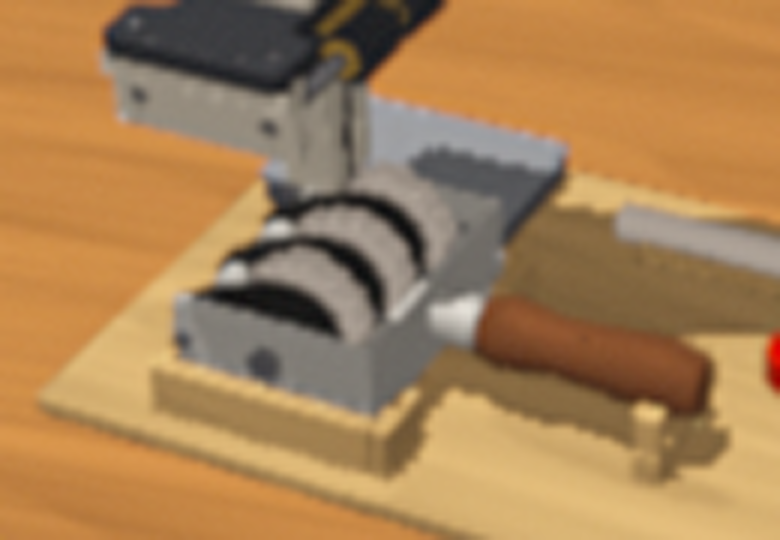

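Call:
servo_tool([
  [0,0,0,0.7,0],
  [0,0,0,0.5,0],
  [0,0,0,0,0],
])

```text
time_s: 4.35
tcp_pos: [0.567, -0.0372, 0.0774]
eef_rot: [180.0, -0.0, -99.0]
contact_force: [-0.4, -0.2, -0.8]
gripper_width: 0.0005
```

Call:
servo_tool([
  [0,0,0,0.2,0],
  [0,0,0,0,0],
])

```text
time_s: 4.6
tcp_pos: [0.5672, -0.0372, 0.0756]
eef_rot: [180.0, 0.0, -99.0]
contact_force: [-0.1, -0.7, 0.1]
gripper_width: 0.0007
```

Call:
servo_tool([
  [0,0,0,0.15,0],
  [0,0,0,0,0],
])

```text
time_s: 4.85
tcp_pos: [0.5672, -0.0372, 0.074]
eef_rot: [180.0, -0.0, -99.0]
contact_force: [-0.4, -0.5, -0.5]
gripper_width: 0.0004
```

Call:
servo_tool([
  [0,0,0,0.1,0],
  [0,0,0,0,0],
])

```text
time_s: 5.1
tcp_pos: [0.5674, -0.0372, 0.0732]
eef_rot: [-180.0, -0.0, -99.0]
contact_force: [-0.4, 0.4, 0.9]
gripper_width: 0.0007
```

Call:
servo_tool([
  [0,0,0,0.07,0],
  [0,0,0,0,0],
])

```text
time_s: 5.35
tcp_pos: [0.5674, -0.0373, 0.0729]
eef_rot: [-180.0, -0.0, -99.0]
contact_force: [-2.1, 0.0, 5.4]
gripper_width: 0.0006
```

Call:
servo_tool([
  [0,0,0,0.07,0],
  [0,0,0,0,0],
])

```text
time_s: 5.6
tcp_pos: [0.5675, -0.0374, 0.0726]
eef_rot: [-180.0, -0.0, -99.0]
contact_force: [-1.7, -0.9, 8.3]
gripper_width: 0.0006
```

Call:
servo_tool([
  [0,-0.3,0,0.02,0],
  [0,-0.4,0,0,0],
  [0,-0.4,0,0,0],
  [0,0,0,0,0],
])

```text
time_s: 6.1
tcp_pos: [0.5694, -0.026, 0.0728]
eef_rot: [-179.9, 0.0, -98.9]
contact_force: [-4.3, 0.6, 11.3]
gripper_width: 0.0
```

Call:
servo_tool([
  [0,-0.4,0,0,0],
  [0,-0.3,0,0,0],
  [0,0,0,0,0],
])

```text
time_s: 6.48
tcp_pos: [0.5708, -0.0189, 0.0726]
eef_rot: [-179.9, 0.0, -98.9]
contact_force: [-2.4, 1.7, 9.9]
gripper_width: 0.0005
```

Call:
servo_tool([
  [0,0,0,-0.6,0],
  [0,-1.0,0,-1.5,0],
  [0,-1.5,0,-1.0,0],
  [0,0,0,0,0],
])

```text
time_s: 6.98
tcp_pos: [0.5751, 0.0069, 0.1039]
eef_rot: [-179.9, 0.1, -98.9]
contact_force: [0.1, 0.3, -0.1]
gripper_width: 0.0005
```

```bash
cat > look.py <<'E'
from h import *
import sys
im=r.capture("wrist")[:,:,::-1]; s2=r.get_state(); print(s2['tcp_pos'],s2['eef_rot'],s2['contact_force'],s2['time_s'])
cv2.imwrite(f"pics/{sys.argv[1]}.png",im)
cv2.imwrite(f"pics/{sys.argv[1]}z.png",cv2.resize(im[135:265,215:415],None,fx=4,fy=4,interpolation=cv2.INTER_CUBIC))
C=cam("wrist")
for v in range(170,250,10): print(v,[round(float(q),3) for q in onz(C,(318,v),.0735)])
E
python3 look.py w4
```

```text
[0.57437876 0.00633099 0.10307777] [-1.79940739e+02  3.58500254e-02 -9.89046425e+01] [ 0.18935786 -0.2388144  -0.59487387] 7.025
170 [0.567, -0.033, 0.074]
180 [0.568, -0.027, 0.074]
190 [0.569, -0.021, 0.074]
200 [0.57, -0.014, 0.074]
210 [0.571, -0.008, 0.073]
220 [0.572, -0.001, 0.074]
230 [0.574, 0.006, 0.074]
240 [0.575, 0.013, 0.074]
```

View pics/w4z.png

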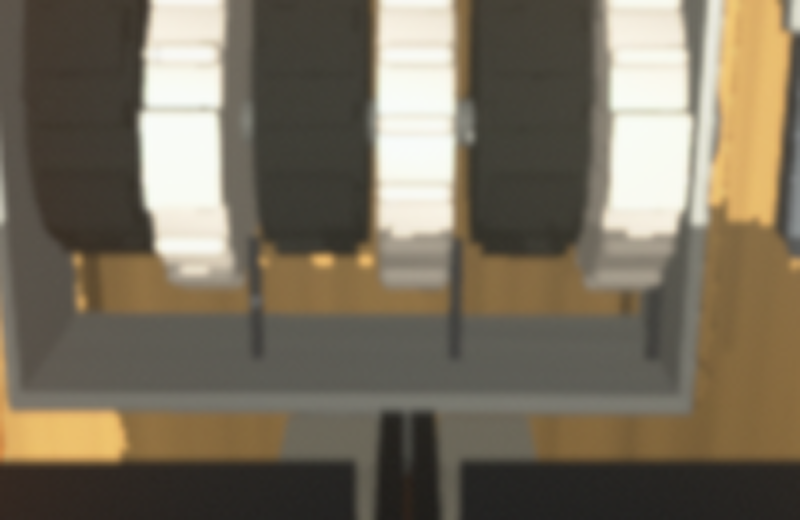

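```bash
python3 - <<'E'
import cv2
im=cv2.imread("pics/w4.png"); cv2.imwrite("pics/w4y.png",cv2.resize(im[90:220,225:405],None,fx=4.4,fy=4.5,interpolation=cv2.INTER_CUBIC))
E
```

```text
(no output)
```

View pics/w4y.png

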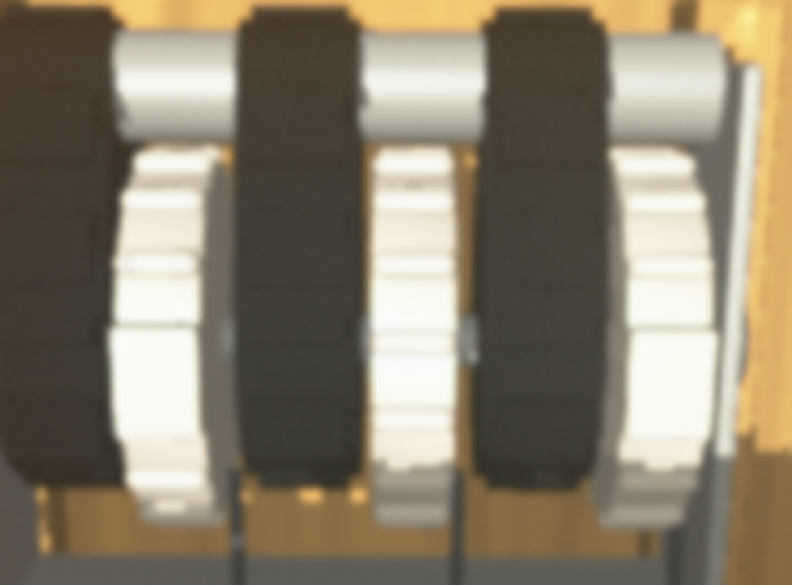

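Call:
servo_tool([
  [0,2.2,0,0,0],
  [0,2.16,0,1.0,0],
  [0,0,0,1.4,0],
  [0,0,0,0.5,0],
  [0,0,0,0.1,0],
  [0,0,0,0.1,0],
  [0,0,0,0,0],
])

```text
time_s: 7.9
tcp_pos: [0.5662, -0.0389, 0.0724]
eef_rot: [179.9, -0.1, -98.9]
contact_force: [-7.5, -3.4, 15.9]
gripper_width: 0.0005
```

Call:
servo_tool([
  [0,-0.3,0,-0.05,0],
  [0,-0.4,0,0,0],
  [0,-0.4,0,0,0],
  [0,-0.4,0,0,0],
  [0,-0.4,0,0,0],
  [0,0,0,0,0],
])

```text
time_s: 8.65
tcp_pos: [0.5699, -0.0184, 0.0727]
eef_rot: [180.0, 0.0, -98.9]
contact_force: [-6.3, 5.1, 13.1]
gripper_width: 0.0002
```

Call:
servo_tool([
  [0,0,0,-0.6,0],
  [0,-1.0,0,-1.5,0],
  [0,-1.5,0,-1.0,0],
  [0,0,0,0,0],
])

```text
time_s: 9.15
tcp_pos: [0.5752, 0.0073, 0.1043]
eef_rot: [-179.9, 0.1, -98.9]
contact_force: [0.3, 0.1, 0.6]
gripper_width: 0.0003
```

```bash
cat > look.py <<'E'
from h import *
import sys
im=r.capture("wrist")[:,:,::-1]; s2=r.get_state(); print(s2['tcp_pos'],s2['eef_rot'],s2['contact_force'],s2['time_s'])
cv2.imwrite(f"pics/{sys.argv[1]}.png",im)
cv2.imwrite(f"pics/{sys.argv[1]}z.png",cv2.resize(im[90:220,225:405],None,fx=4.4,fy=4.5,interpolation=cv2.INTER_CUBIC))
E
python3 look.py w5
```

```text
[0.57448059 0.00669625 0.10354472] [-1.79939323e+02  3.68830259e-02 -9.89080498e+01] [ 0.22781419 -0.67162372 -0.25421455] 9.2
```

View pics/w5z.png

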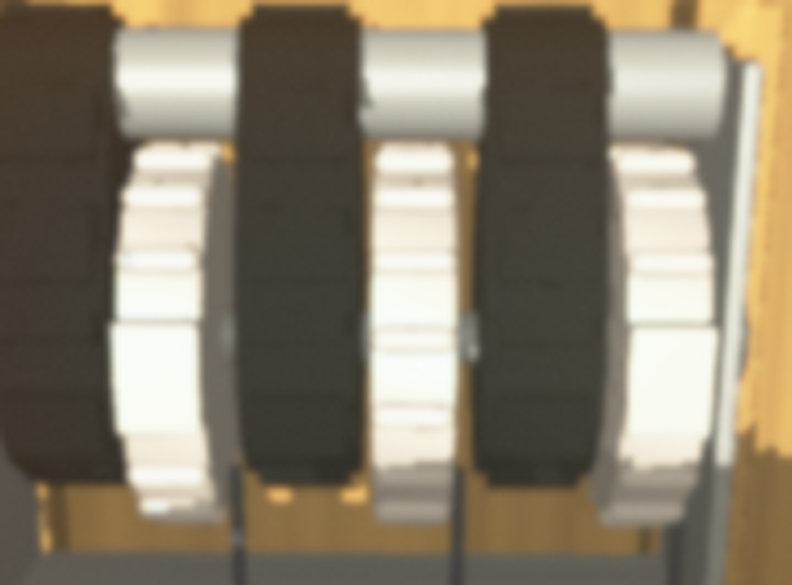

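Call:
servo_tool([
  [0,2.2,0,0,0],
  [0,2.1,0,1.0,0],
  [0,0,0,1.4,0],
  [0,0,0,0.5,0],
  [0,0,0,0.1,0],
  [0,0,0,0.08,0],
  [0,0,0,0,0],
])

```text
time_s: 10.07
tcp_pos: [0.5664, -0.0376, 0.0726]
eef_rot: [179.9, -0.1, -98.9]
contact_force: [-5.6, -2.1, 11.1]
gripper_width: 0.0005
```

Call:
servo_tool([
  [0,-0.3,0,0,0],
  [0,-0.4,0,0,0],
  [0,-0.4,0,0,0],
  [0,-0.4,0,0,0],
  [0,-0.4,0,0,0],
  [0,0,0,0,0],
])

```text
time_s: 10.82
tcp_pos: [0.5701, -0.0172, 0.0728]
eef_rot: [180.0, 0.0, -98.9]
contact_force: [-6.0, 4.1, 11.0]
gripper_width: 0.0004
```

Call:
servo_tool([
  [0,0,0,-0.6,0],
  [0,-1.0,0,-1.5,0],
  [0,-1.5,0,-1.0,0],
  [0,0,0,0,0],
])

```text
time_s: 11.32
tcp_pos: [0.5754, 0.0083, 0.1045]
eef_rot: [-179.9, 0.1, -98.9]
contact_force: [0.3, -0.3, 0.1]
gripper_width: 0.0003
```

```bash
python3 look.py w6
```

```text
[0.57464802 0.00770865 0.10379969] [-1.79935247e+02  3.66849896e-02 -9.89061720e+01] [-0.54605141 -0.79592238 -0.41087759] 11.375
```

View pics/w6z.png

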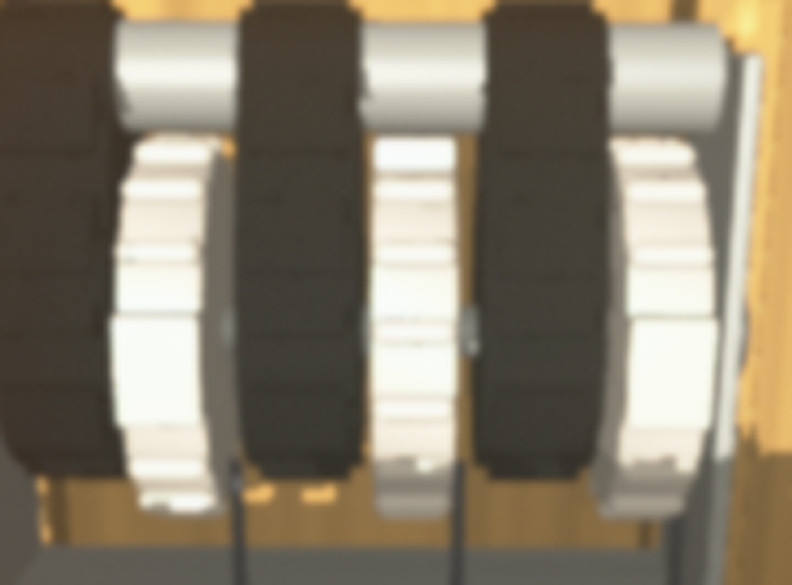

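At the mid disc's far edge there is now a wide bright band (zoom rows 140–172). It is probably the pad at about -90°. I'll do one more click and look again.

Call:
servo_tool([
  [0,2.2,0,0,0],
  [0,2.16,0,1.0,0],
  [0,0,0,1.4,0],
  [0,0,0,0.5,0],
  [0,0,0,0.1,0],
  [0,0,0,0.1,0],
  [0,0,0,0,0],
])

```text
time_s: 12.25
tcp_pos: [0.5665, -0.0372, 0.0727]
eef_rot: [179.9, -0.1, -98.9]
contact_force: [-5.4, -3.3, 10.8]
gripper_width: 0.0004
```

Call:
servo_tool([
  [0,-0.3,0,0,0],
  [0,-0.4,0,0,0],
  [0,-0.4,0,0,0],
  [0,-0.4,0,0,0],
  [0,-0.4,0,0,0],
  [0,0,0,0,0],
])

```text
time_s: 13.0
tcp_pos: [0.5702, -0.0168, 0.0727]
eef_rot: [180.0, 0.0, -98.9]
contact_force: [-4.8, 3.8, 9.8]
gripper_width: 0.0003
```

Call:
servo_tool([
  [0,0,0,-0.6,0],
  [0,-1.0,0,-1.5,0],
  [0,-1.5,0,-1.0,0],
  [0,0,0,0,0],
])

```text
time_s: 13.5
tcp_pos: [0.5754, 0.0087, 0.1046]
eef_rot: [-179.9, 0.1, -98.9]
contact_force: [-0.6, -0.3, -0.6]
gripper_width: 0.0006
```

```bash
python3 look.py w7
```

```text
[0.57472772 0.00812156 0.10380209] [-1.79934213e+02  3.84112311e-02 -9.89031286e+01] [-0.647068    0.17949428 -0.44112952] 13.55
```

View pics/w7z.png

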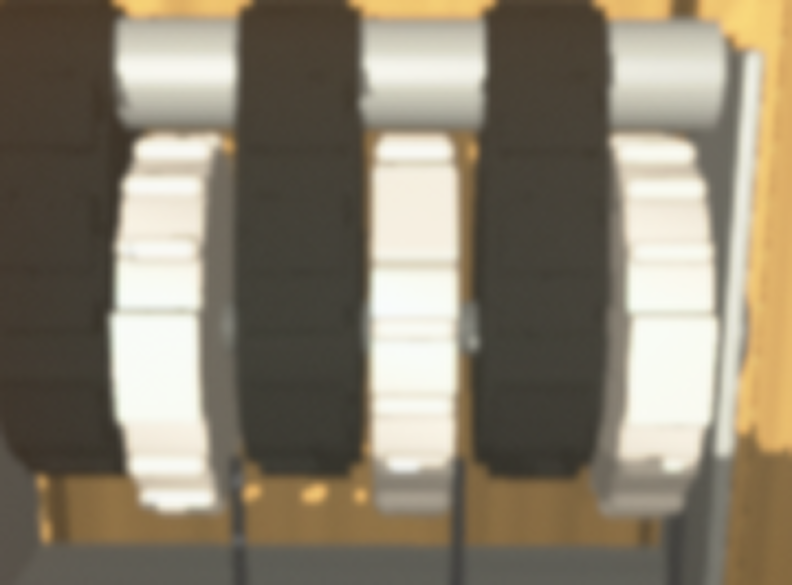

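The pad shows clearly on the mid disc at zoom rows 168–262, which is about -45°. It needs exactly one more click.

Call:
servo_tool([
  [0,2.2,0,0,0],
  [0,2.2,0,1.0,0],
  [0,0,0,1.4,0],
  [0,0,0,0.5,0],
  [0,0,0,0.1,0],
  [0,0,0,0.1,0],
  [0,0,0,0,0],
])

```text
time_s: 14.42
tcp_pos: [0.5665, -0.0372, 0.0727]
eef_rot: [179.9, -0.1, -98.9]
contact_force: [-5.8, -2.4, 10.5]
gripper_width: 0.0007
```

Call:
servo_tool([
  [0,-0.3,0,0,0],
  [0,-0.4,0,0,0],
  [0,-0.4,0,0,0],
  [0,-0.4,0,0,0],
  [0,-0.4,0,0,0],
  [0,0,0,0,0],
])

```text
time_s: 15.18
tcp_pos: [0.5703, -0.0168, 0.0733]
eef_rot: [-180.0, 0.0, -98.9]
contact_force: [-7.0, 4.3, 13.8]
gripper_width: 0.0004
```

Call:
servo_tool([
  [0,0,0,-0.6,0],
  [0,-1.0,0,-1.5,0],
  [0,-1.5,0,-1.0,0],
  [0,0,0,0,0],
])

```text
time_s: 15.68
tcp_pos: [0.5754, 0.0086, 0.1045]
eef_rot: [-179.9, 0.1, -98.9]
contact_force: [-0.7, 0.0, -0.3]
gripper_width: 0.0002
```

```bash
python3 look.py w8
```

```text
[0.57471763 0.0081054  0.10372763] [-1.79938940e+02  3.62150756e-02 -9.89083344e+01] [ 0.19029027 -0.35123481 -0.56332581] 15.725
```

View pics/w8z.png

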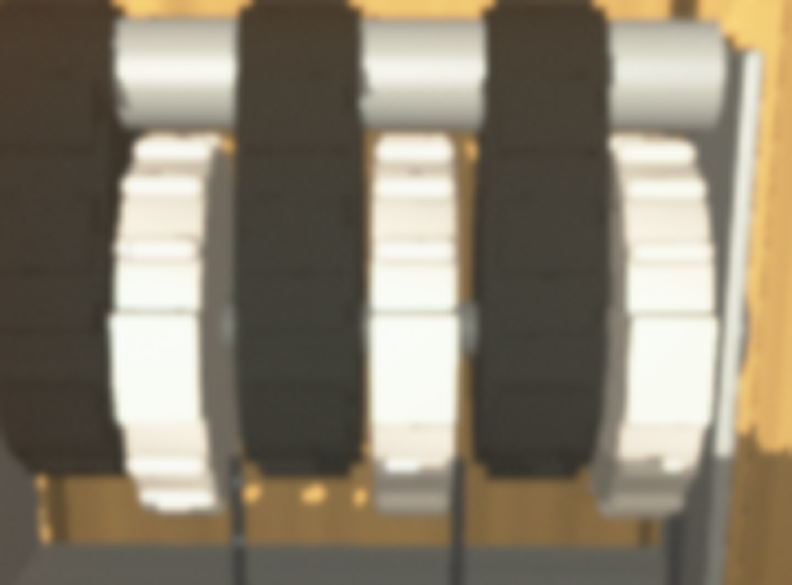

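The middle pad (zoom rows 312–425) is now in line with both outer pads. I'll retreat straight up, check the scene, and hand the job in.

Call:
servo_tool([
  [0,0,0,-3,0],
  [0,0,0,-4,0],
  [0,0,0,-3,0],
  [0,0,0,0,0],
])

```text
time_s: 16.23
tcp_pos: [0.5754, 0.0073, 0.2055]
eef_rot: [-179.8, 0.1, -99.0]
contact_force: [1.2, 0.3, -1.5]
gripper_width: 0.0003
```

```bash
python3 look.py w9; python3 - <<'E'
from h import *
cv2.imwrite("pics/s9.png",r.capture("scene")[:,:,::-1])
E
```

```text
[0.57444212 0.00723616 0.20377018] [-1.79925180e+02  5.44960400e-02 -9.89770835e+01] [-0.70739857 -0.58854175 -0.6374939 ] 16.275
```

View pics/w9.png

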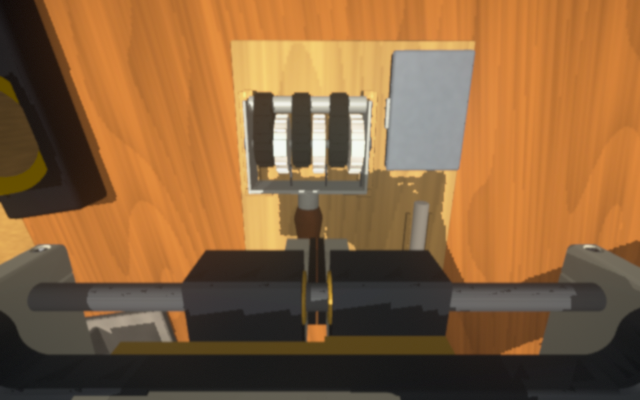

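View pics/s9.png

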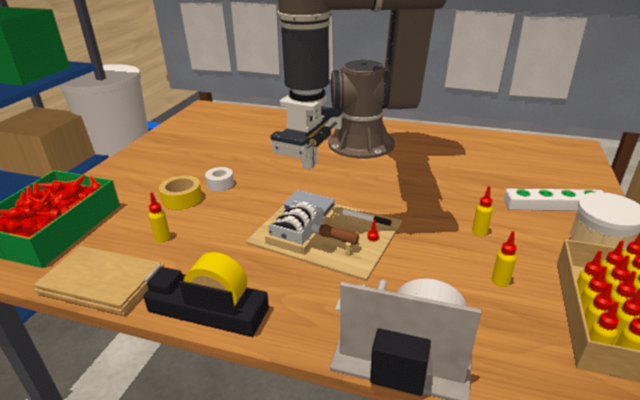

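The stamp lies in its rest around (300,220) in the scene view. The tin, marker, cap, bottles and rolls are where they started, and the arm is clear of everything.

```bash
python3 -c "
from plant import r
print(r.close_job())"
```

```text
the job is handed in; nothing more can be done
None
```

The middle wheel is zeroed: its pad stands at the top, in line with the pads of the two outer wheels. I handed the job in at about 16 s of the 48 s limit.

I closed the gripper into one fingertip and pressed it on the top of the middle disc with about 8–16 N. Each of five strokes dragged the rim about 19 mm towards the handle, and I lifted off after each one to look with the wrist camera.

- **Clicks:** the pad was out of sight after the first two strokes. It showed at about -90° after the third, at about -45° after the fourth and at the top after the fifth. I took it no further.
- **Start position:** five strokes fit a start of -3.93 rad, but I could not see the first two clicks directly.
- **Other checks:** the outer wheels' pads look unmoved. By eye the stamp is still in its rest and the items around it are where they were; I did not measure them. The arm was clear of everything at hand-in.
- **Disagreements:** none of the checks failed. The measured spacing of the discs was off by 1–2 mm, within the camera calibration error.

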